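# Change the taper-shank attachment on the grinder drive

### The arm

A 6-joint arm with a two-finger parallel gripper is mounted at the origin on the work surface. World frame = base frame: x ahead of the robot, y to its left, z up, the work surface at z = 0. Lengths are in mm, angles in degrees, forces in N, time in s.
With the tool pointing down it reaches from about 300 to 850 mm from the base axis. Payload 4.2 kg.
Tool frame: the origin (TCP) lies midway between the tips of the shut fingers; the grasp point (between the pads) lies env.hold_point_z behind it (env.hold_point_z is the distance from the TCP to the grasp point, in mm); z points along the fingers, y is the line along which they close (so a half turn about z gives the same grasp; the last joint's range is limited). The gripper opens to 91 mm and grips with 3 to 60 N. Pads are 32 mm wide; open, the fingers measure 118 mm over their backs; the gripper's body (76 mm by 178 mm) begins 60 mm behind the grasp point.
Start: joints at [62.109, 18.312, 89.639, -0, 72.044, -1.146], TCP at [258.773, 513.498, 213.976] pointing down, gripper open.
Joint ranges: [-177.97, 177.97], [-48.28, 115.42], [12.27, 149.76], [-77.06, 257.06], [2.81, 150.46], [-146.56, 146.56]. Speed limits (degrees/s): [147.25, 147.25, 180, 180, 180, 180].

### API

Orientations are given as [roll, pitch, yaw] about the fixed x, y, z axes, in that order (R = Rz(yaw) Ry(pitch) Rx(roll)).
In Python, from workcell import env, viewer, spotter gives the robot as it stands.
- The arm moves only by the tool apply_moves, never from a script. Its arguments are lists of equal length, an entry for each row: "delta_pos": the shift along the world's x, y, z normalised to -1 to 1, where 1 is 120 mm, a list of three; "rot": the turn, a rotation vector about the world's x, y, z normalised to -1 to 1, where 1 is 1.5 rad, a list of three; "hand": the opening, from 0 (shut) to 1 (fully open). A call has 1 to 10 rows; each row is the pose to reach, as a shift and turn from the pose commanded when the call began; what a row does not reach only later rows make up. A row lasts 1/12 s, in which the tool goes at most 41.7 mm and 7.16 degrees, less where a joint would pass 70% of its speed; a pose out of reach is approached as far as the arm can. A call with a number of a shift or a turn outside -1 to 1 is refused whole. A call with a gripper value outside its range is refused whole. The fingers move at their own pace and stop on an object; "newtons" is the grip in N (left out, the last holds). Time passes only in rows, so rows that repeat a pose let the fingers close. It gives the time, the measured TCP pose, the force, the opening and the grip force at its end, in the units of the state.
- env.state(): the state, without advancing time (a new reading comes with each control period).
- viewer.grab_frame(name): name is "side" or "top"; returns a dict with "pixels" (420x560x3 uint8, red, green, blue), "camera_matrix" (3x3 intrinsics, pixels), "R" (3x3) and "t" (3): a world point X has camera coordinates R X + t. Camera axes: x right, y down, z forward; pixel columns grow to the right and rows downward; lengths in mm; the calibration is good to about 2 mm. A picture is of the moment at which its call begins. There is no depth.
- env.job_done(): hands the job in; it is judged then, once.
Trained networks look in a picture, given as the dict that the camera call returned (one of the last four; its "shot" number tells which), for a name from the list of things; names that differ only in an ending like _2 or _b are one class to them, and where a whole thing is asked for, a point or a joint stands for the part that bears it (a point fixed in the world has none). Each returns a list of dicts, best first, with "score" (0 to 1); they miss things now and then, are a little off and sometimes report something else, mostly with a low value. They report only what shows in the picture. A call takes as long as a camera call. They do not tell look-alikes from the thing itself.
- spotter.trace(picture, query): "mask" (420x560 bool, what is visible of it) and "box" ([centre column, centre row, width, height] in pixels, round what is visible of it).
- spotter.landmark_of(picture, query): "position" ([column, row] in pixels: a listed point, or the origin of a listed thing).
The state is a dict: "time_s": time; "qpos": joint angles; "qvel": joint speeds; "effort": joint torques, N m; "ee_pos": TCP position; "ee_rot": TCP orientation; "force": force on the tool from outside, world axes, zero at the start; "torque": the same for the moment, N m; "gripper_width": finger opening in mm; "gripper_force": force on a finger pad.
Only numpy, scipy, OpenCV 4.12 (cv2) and the standard library are available. Lean on these libraries where they do the work, as an engineer would, in place of code of your own. Each camera call takes 0.05 s, during which the arm holds its last target. There are 200 camera calls.

### The job

Change the attachment on the grinder drive: push the wooden-handled drift key through the slot across the spindle until the lemon reamer is wedged up out of its seat, lay the key back on the ledge, and stand the reamer in the rack's empty hole. Then fit the coconut scraper (the head with the round, ribbed dome) in the spindle with a light twisting push, never a hard shove down on the drive, until its collar sits flat on the spindle's rim, and let go. Leave the grater and the other things on the ledge where they stand.

Things in the scene. Friction and masses are not known exactly. Their poses are not given: they have to be found in the camera images.
- drive: Steel drive of a table-top grinder: housing 210 x 180 mm, 94 mm high, with an upright spindle (44 mm thick) on top. Origin on the spindle's axis at ledge level, x and y along the housing's sides, z up. It cannot slide but stands on soft rubber feet (12.5 N/mm), sinking up to 1.5 mm under load; pressing down on it with more than 20 N is too much.
- spindle_rim (a point): Centre of the spindle's rim, 184 mm above the drive's origin. A head is home with its shoulder on it. The taper bore has a sprung split sleeve that grips from 6 mm above home, ever harder: a straight push needs 30 to 35 N to go home and sticks 2 mm short at 20 N; turned to and fro some 1.3 rad while pressed (2 mm a turn) the head goes home with 10 to 15 N, and stays there.
- slot (a point): Centre of the floor of the cross slot, 130 mm above the drive's origin. The slot passes through the spindle along the drive's own y, open at both ends, 15 mm wide, 23 mm high. The tang end of a head that is home is 9 mm above the floor.
- reamer: Lemon reamer, the head now in the spindle: ribbed cone ending in a point 68 mm above its origin. Steel collar, shank and origin as on the scraper. Wedged up by 3 to 6 mm it stays so when the key is drawn out, and then lifts out with some 10 N, held by its collar.
- scraper: Coconut scraper, in the rack's middle or +x hole: ribbed round dome as wide as its collar, top 61 mm above the origin. Origin on its axis at the shoulder, z up. Above that a collar 47 mm across, 30 mm high (hold it 22 mm above the origin, from above); below, a taper shank, 26 mm thick, 30 mm long, then a 10 mm tang to 45 mm below. Round, any yaw; 0.33 kg.
- grater: Nut grater, in the rack's other hole, a bystander: studded drum 34 mm across, narrower than its collar, flat top 60 mm above its origin; collar and shank as on the scraper.
- key: Drift key, a flat steel wedge with a wooden grip, lying on the ledge, 0.16 kg. Origin on its underside below the grip's middle, x along the blade to the tip, z up. Grip 56 mm long, 18 mm wide, top 26 mm up: hold it across, from above, 12 mm from the origin towards the blade, with some 50 N. Blade 11 mm wide, flat below.
- key_tip (a point): Middle of the underside of the key's tip, 153 mm from its origin. Blade 5 mm thick here, 0.15 mm more for each mm back. Slid along the slot's floor it meets a seated head's tang when the tip is about 27 mm past the spindle's axis; 60 to 72 mm past it has lifted the head 4 to 6 mm. The push takes 10 to 30 N.
- rack: Fixed aluminium rack for the heads, 250 x 90 mm, top 80 mm above the ledge. Origin at ledge level under its middle; three round holes 29 mm in diameter in a row along its x, at -80, 0 and 80 mm. A head stands in a hole with its shoulder on the plate, 80 mm up.
- rack_hole0 (a point): Centre of the mouth of the rack's empty hole, at x = -80 mm in the rack's frame, 80 mm above the ledge.
- bowl: Aluminium bowl, 190 mm across, 70 mm high; origin under its middle. Bystander.
- tiffin: Closed green tiffin carrier with a side clip, 120 mm in diameter, 210 mm high with its handle; origin under its middle. Bystander.
- tumbler: Steel tumbler upside down, 70 mm in diameter, 90 mm high; origin under its middle. Bystander.
- spice_jar: Glass spice jar, 60 mm in diameter, 100 mm high; origin under its middle. Bystander.
- salt_tin: Aluminium tin, 64 mm in diameter, 75 mm high; origin under its middle. Bystander.
Things that resemble listed ones, but are neither listed nor needed, are in the scene too. Several things look just like the key: the one meant starts farthest from the robot's base.

How it is judged (in metres and radians):
On the way, in this order (a step that is already met when the one before it is completed fails the run):
1. the key, through the slot, has lifted the reamer free of its seat with no hand on the reamer (z of reamer in the frame of drive above 0.187 m and horizontal distance between reamer and drive below 0.006 m and x of key_tip in the frame of drive between -0.01 and 0.01 m and z of key_tip in the frame of drive between 0.12 and 0.15 m and horizontal distance between key and drive below 0.13 m and contact force between the fingers and reamer below 0.1 N), for 0.1 s.
2. the reamer stands in the rack's empty hole, let go (horizontal distance between reamer and rack_hole0 below 0.006 m and height (world z) of reamer below 0.084 m and contact force between the fingers and reamer below 0.1 N), for 0.2 s.
3. the scraper is fully home in the spindle (z of scraper in the frame of drive below 0.1855 m and horizontal distance between scraper and drive below 0.003 m), for 0.2 s.
At the end, for the whole second after the job is handed in: The scraper is home in the spindle (shoulder within 1.5 mm of the rim, 3 mm of the axis, upright), the reamer stands fully down in the rack's empty hole (within 6 mm, shoulder within 4 mm of the plate), the key lies on the ledge, and all are at rest (all of step 3 and angle between scraper's own z axis and vertical below 0.06 rad and horizontal distance between reamer and rack_hole0 below 0.006 m and height (world z) of reamer below 0.084 m and angle between reamer's own z axis and vertical below 0.15 rad and height (world z) of key below 0.03 m and linear speed of each of key, reamer, scraper below 0.02 m/s); the robot touches nothing.
It fails at once if the drive is pressed down by more than about 20 N (its origin sinks more than 1.7 mm below the ledge) (height (world z) of drive below -0.0017 m).
It fails at once if a bystander is knocked or shifted by more than 3 cm (distance of any of grater, bowl, tiffin, tumbler, spice_jar, salt_tin from where it was at the start of the episode above 0.03 m).
It also fails if it takes over 72 s, if anything falls off the work surface, if the arm or the gripper's body presses on something with over 40 N, if the wrist force passes 120 N, or if a joint passes its speed limit or range.

## Working session

There is one attempt and no reset: what is moved stays moved. The work goes in short steps, Python scripts to look and compute and a tool call to move; the robot and the scene stay as the last step left them, time stands still between calls to the robot, and variables do not carry over. Pictures are saved under pics/ and viewed, at most 13 in all, crops included, and the job is handed in when it is done.

Besides the shell and the picture viewer there is one more tool, called after "Call:" by a JSON object that holds its "name" and its "arguments", one argument or row to a line. apply_moves: Moves the arm, as the interface text tells. Its arguments: {"type":"object","properties":{"delta_pos":{"type":"array"},"rot":{"type":"array"},"hand":{"type":"array"},"newtons":{"type":"number"}},"required":["delta_pos","rot","hand"]}

```bash
mkdir -p pics; ls; cat > h.py <<'E'
import numpy as np, cv2
from workcell import env, viewer, spotter
def shot(n): return viewer.grab_frame(n)
def save(p,f,crop=None,scale=1):
    im=p["pixels"][:,:,::-1]
    if crop: a,b,c,d=crop; im=im[b:d,a:c]
    im=cv2.resize(im,None,fx=scale,fy=scale,interpolation=cv2.INTER_CUBIC); cv2.imwrite("pics/"+f,im)
def onz(p,uv,z):
    K,R,t=map(np.array,(p["camera_matrix"],p["R"],p["t"])); c=-R.T@t
    d=R.T@np.linalg.inv(K)@np.array([uv[0],uv[1],1.]); return c+d*(z-c[2])/d[2]
def tri(p,a,q,b):
    M=[];v=[]
    for s,uv in((p,a),(q,b)):
        K,R,t=map(np.array,(s["camera_matrix"],s["R"],s["t"])); P=K@np.c_[R,t]
        for i in(0,1): r=P[i]-uv[i]*P[2]; M.append(r[:3]/np.linalg.norm(r[:3])); v.append(-r[3]/np.linalg.norm(r[:3]))
    return np.linalg.lstsq(np.array(M),np.array(v),rcond=None)[0]
def proj(p,X):
    K,R,t=map(np.array,(p["camera_matrix"],p["R"],p["t"])); x=K@(R@np.array(X)+t); return x[:2]/x[2]
E
python3 - <<'E'
from h import *
np.set_printoptions(precision=1,suppress=True)
s=shot("side");t=shot("top")
im=np.hstack([s["pixels"],t["pixels"]])
save(s,"s0.png");save(t,"t0.png")
print(env.hold_point_z,env.state())
for p,n in((s,"side"),(t,"top")):
    print(n,"cam",-np.array(p["R"]).T@np.array(p["t"]))
    for q in "drive spindle_rim slot reamer scraper grater key key_tip rack rack_hole0 bowl tiffin tumbler spice_jar salt_tin".split():
        print(q,[(round(d["score"],2),np.round(d["position"]).tolist()) for d in spotter.landmark_of(p,q)[:5]])
E
```

```text
pics
18.8 {'time_s': 0.1, 'qpos': array([62.1, 18.4, 89.7, -0. , 72. , -1.1]), 'qvel': array([ 0. , -0.1, -0.3, -0. ,  0.1,  0.1]), 'effort': array([ -0. , -41.3, -23.3,   0.1,   0. ,  -0. ]), 'ee_pos': array([258.6, 513.1, 213.2]), 'ee_rot': array([-179.9,   -0. ,  153.3]), 'force': array([ 0.1, -0.1,  0.6]), 'torque': array([-0., -0., -0.]), 'gripper_force': 0.0, 'gripper_width': 91.4395973745666}
side cam [ 317.7 -707.4  962.8]
drive [(0.7, [310.0, 228.0])]
spindle_rim [(0.82, [311.0, 183.0])]
slot [(0.88, [308.0, 198.0])]
reamer [(0.55, [307.0, 180.0])]
scraper [(0.87, [281.0, 123.0])]
grater [(0.89, [248.0, 127.0])]
key [(0.89, [186.0, 375.0]), (0.77, [304.0, 397.0])]
key_tip [(0.75, [112.0, 404.0]), (0.18, [254.0, 147.0])]
rack [(0.73, [252.0, 147.0])]
rack_hole0 [(0.83, [222.0, 133.0])]
bowl [(0.88, [424.0, 311.0])]
tiffin [(0.88, [349.0, 156.0])]
tumbler [(0.71, [213.0, 204.0])]
spice_jar [(0.95, [385.0, 208.0])]
salt_tin [(0.66, [237.0, 313.0])]
top cam [ 378.8  -34.7 1393.5]
drive [(0.71, [287.0, 189.0]), (0.67, [446.0, 281.0])]
spindle_rim [(0.72, [285.0, 178.0]), (0.18, [286.0, 188.0])]
slot [(0.92, [284.0, 181.0])]
reamer [(0.74, [282.0, 178.0])]
scraper [(0.81, [163.0, 179.0]), (0.67, [279.0, 111.0])]
grater [(0.56, [166.0, 210.0])]
key [(0.69, [392.0, 307.0]), (0.64, [422.0, 235.0])]
key_tip [(0.93, [446.0, 282.0]), (0.68, [401.0, 362.0])]
rack [(0.57, [173.0, 213.0])]
rack_hole0 [(0.55, [166.0, 237.0])]
bowl [(0.68, [379.0, 126.0])]
tiffin []
tumbler [(0.89, [231.0, 261.0])]
spice_jar [(0.65, [422.0, 232.0]), (0.6, [282.0, 113.0]), (0.37, [175.0, 213.0]), (0.28, [165.0, 181.0])]
salt_tin [(0.62, [167.0, 240.0]), (0.55, [350.0, 263.0])]
```

View pics/s0.png

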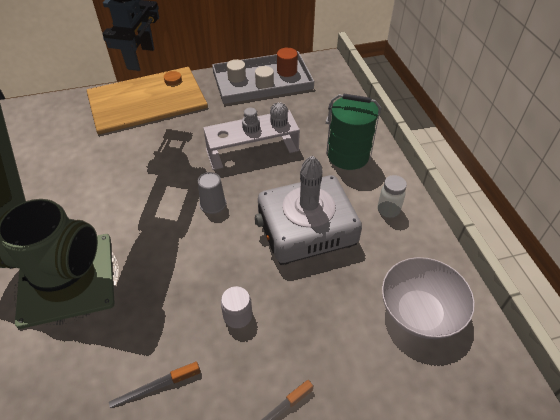

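View pics/t0.png

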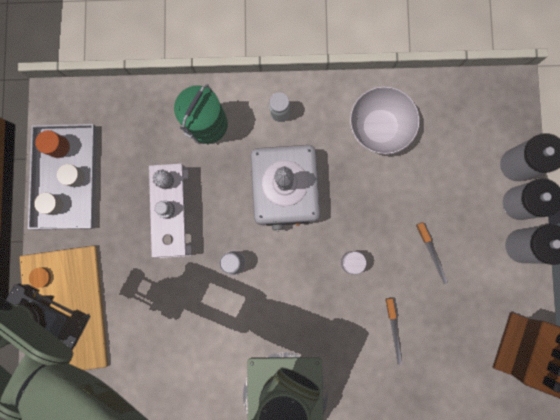

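Side view: two keys, grips at (186,372) and (300,392). Top view: drive at (285,185), rack at (167,210) with its empty hole at (167,240), and domed scraper at (163,179) by the end hole. The key candidates in the top view are A, with grip (424,232) and tip (444,281), and B, with grip (392,308) and tip (399,362). A looks farther from the base.

```bash
python3 - <<'E'
from h import *
np.set_printoptions(precision=1,suppress=True)
s=shot("side");t=shot("top")
def lm(p,q): return [d["position"] for d in spotter.landmark_of(p,q)]
for q,z in (("spindle_rim",184),("slot",130),("reamer",184),("rack_hole0",80),("rack",0),("scraper",80),("grater",80),("drive",0)):
    a=lm(s,q);b=lm(t,q)
    print(q,"side",[onz(s,u,z) for u in a[:1]],"top",[onz(t,u,z) for u in b[:2]],"tri",tri(s,a[0],t,b[0]) if a and b else None)
for q,z in (("key",0),("key_tip",0)):
    for n,p in(("s",s),("t",t)):
        print(q,n,[(np.round(u),onz(p,u,z)) for u in lm(p,q)[:3]])
def rect(p,q,z,i=0):
    for d in spotter.trace(p,q)[:3]:
        m=d["mask"].astype(np.uint8); ys,xs=np.nonzero(m)
        W=np.array([onz(p,(x,y),z)[:2] for x,y in zip(xs,ys)],np.float32)
        r=cv2.minAreaRect(W); print(q,round(d["score"],2),"box",np.round(d["box"]),"rect",r, "n",len(xs))
rect(t,"drive",94);rect(t,"rack",80);rect(t,"key",10);rect(s,"key",10)
save(t,"keys.png",(370,200,470,380),3.3)
save(t,"mid.png",(140,140,330,270),4)
E
```

```text
spindle_rim side [array([574.6, -18.7, 184. ])] top [array([576.8, -10.2, 184. ])] tri [578.2  -9.9 174.1]
slot side [array([569.6, -14.6, 130. ])] top [array([582.3, -13.5, 130. ])] tri [576.7 -12.4 127.1]
reamer side [array([571.3, -11.9, 184. ])] top [array([578.2, -14.9, 184. ]), array([ 360.9, -176.5,  184. ])] tri [574.1 -14.4 186.6]
rack_hole0 side [array([414.6, 299.3,  80. ])] top [array([428.2, 302.6,  80. ]), array([508. , 285.5,  80. ])] tri [421.8 304.2  75.5]
rack side [array([ 441.7, -399.1,    0. ])] top [array([515.9, 304.7,   0. ]), array([ 306.7, -449.3,    0. ])] tri [ 1420.4  2288.8 -8289.6]
scraper side [array([593.9, 310. ,  80. ])] top [array([595.8, 313.7,  80. ]), array([433.3, 301.9,  80. ])] tri [595.9 315.   75.7]
grater side [array([503.9, 317.3,  80. ])] top [array([512.2, 315.8,  80. ])] tri [507.9 315.9  81.1]
drive side [array([575.4,  -8.8,   0. ])] top [array([565.7, -17.2,   0. ])] tri [567.9 -18.1  13.3]
key s [(array([185., 374.]), array([ 232.7, -294.1,    0. ])), (array([298., 397.]), array([ 438.5, -396.2,    0. ]))]
key t [(array([389., 306.
[... 778 characters left out ...]
t ((597.918701171875, -9.460079193115234), (46.185001373291016, 49.46316146850586), 88.9270248413086) n 277
key 0.64 box [432. 254.  31.  58.] rect ((385.6796875, -420.2377014160156), (178.01248168945312, 22.956735610961914), 22.293121337890625) n 422
key 0.55 box [286. 187.  68.  85.] rect ((578.4104614257812, -10.518577575683594), (238.5940704345703, 189.45860290527344), 3.054142475128174) n 4787
key 0.78 box [155. 383.  90.  40.] rect ((173.58624267578125, -301.99346923828125), (176.79518127441406, 25.630300521850586), 7.946342468261719) n 829
key 0.76 box [287. 399.  44.  38.] rect ((416.481201171875, -403.3399963378906), (114.03721618652344, 23.53738784790039), 22.473039627075195) n 561
```

View pics/mid.png

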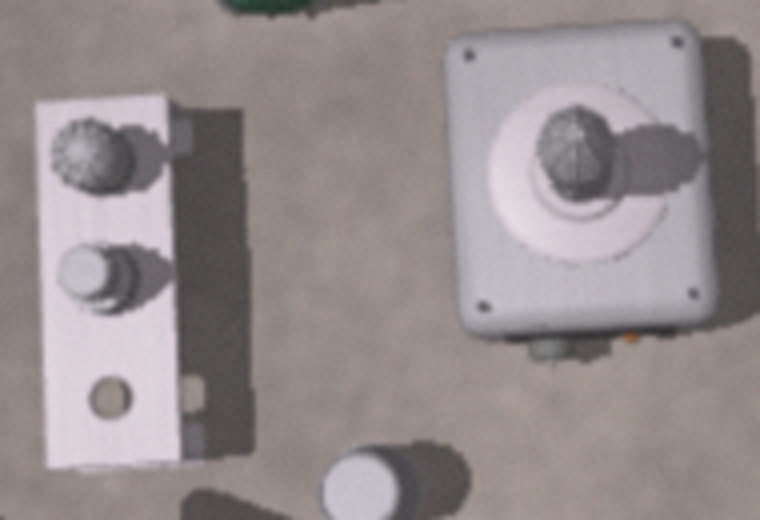

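View pics/keys.png

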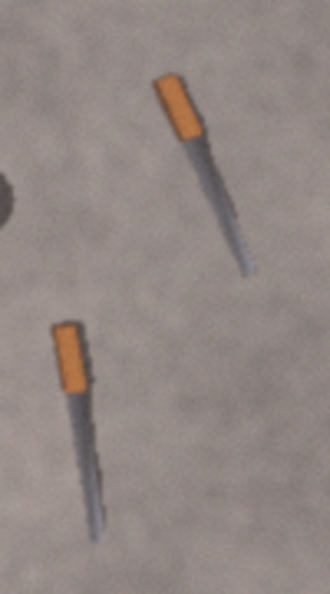

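The candidates are A, grip (424,232), and B, grip (392,308). The network puts A's origin at (438,-397), 592 mm out, and B's at (239,-297), 381 mm out. The crop confirms both have wooden grips and tapered blades, so the key is A. Both cameras agree on it, and origin to tip measures 152.6 mm. In the mid crop the scraper dome is at the +x end of the rack, the grater in the middle, and the reamer in the drive. I'll move over key A.

Call:
{"name": "apply_moves", "arguments": {
  "delta_pos": [
    [0.06,-0.32,0.72],
    [0.12,-0.64,0.72],
    [0.18,-0.95,0.72]
  ],
  "rot": [
    [0,0,-0.06],
    [0,0,-0.12],
    [0,0,-0.19]
  ],
  "hand": [1,1,1]
}}

```text
time_s: 3.15
ee_pos: [276.0, 427.2, 294.0]
ee_rot: [179.7, -0.1, 136.8]
force: [1.5, -0.4, 1.0]
gripper_width: 90.9
gripper_force: 0.0
```

Call:
{"name": "apply_moves", "arguments": {
  "delta_pos": [
    [0.06,-0.32,0],
    [0.12,-0.64,0],
    [0.18,-0.95,0]
  ],
  "rot": [
    [0,0,-0.06],
    [0,0,-0.12],
    [0,0,-0.19]
  ],
  "hand": [1,1,1]
}}

```text
time_s: 3.4
ee_pos: [296.9, 310.0, 291.7]
ee_rot: [179.9, 0.0, 120.4]
force: [1.1, -0.6, 0.3]
gripper_width: 91.5
gripper_force: 0.0
```

Call:
{"name": "apply_moves", "arguments": {
  "delta_pos": [
    [0.06,-0.32,0],
    [0.12,-0.64,0],
    [0.18,-0.95,0]
  ],
  "rot": [
    [0,0,-0.06],
    [0,0,-0.12],
    [0,0,-0.19]
  ],
  "hand": [1,1,1]
}}

```text
time_s: 3.65
ee_pos: [318.3, 195.9, 291.5]
ee_rot: [179.9, 0.0, 104.0]
force: [0.5, -0.2, 0.3]
gripper_width: 91.1
gripper_force: 0.0
```

Call:
{"name": "apply_moves", "arguments": {
  "delta_pos": [
    [0.06,-0.32,0],
    [0.12,-0.64,0],
    [0.18,-0.95,0]
  ],
  "rot": [
    [0,0,-0.06],
    [0,0,-0.12],
    [0,0,-0.19]
  ],
  "hand": [1,1,1]
}}

```text
time_s: 3.9
ee_pos: [339.8, 82.0, 291.6]
ee_rot: [179.9, -0.0, 87.7]
force: [0.5, -0.2, 0.5]
gripper_width: 90.7
gripper_force: 0.0
```

Call:
{"name": "apply_moves", "arguments": {
  "delta_pos": [
    [0.06,-0.32,0],
    [0.12,-0.64,0],
    [0.18,-0.95,0]
  ],
  "rot": [
    [0,0,-0.06],
    [0,0,-0.12],
    [0,0,-0.19]
  ],
  "hand": [1,1,1]
}}

```text
time_s: 4.15
ee_pos: [361.5, -32.2, 291.7]
ee_rot: [179.9, -0.0, 71.3]
force: [1.4, 0.4, 0.9]
gripper_width: 91.3
gripper_force: 0.0
```

Call:
{"name": "apply_moves", "arguments": {
  "delta_pos": [
    [0.06,-0.32,0],
    [0.12,-0.64,0],
    [0.18,-0.95,0]
  ],
  "rot": [
    [0,0,-0.06],
    [0,0,-0.12],
    [0,0,-0.19]
  ],
  "hand": [1,1,1]
}}

```text
time_s: 4.4
ee_pos: [383.1, -146.3, 291.6]
ee_rot: [179.9, -0.0, 55.0]
force: [0.2, 0.8, -0.2]
gripper_width: 91.7
gripper_force: 0.0
```

Call:
{"name": "apply_moves", "arguments": {
  "delta_pos": [
    [0.06,-0.32,0],
    [0.12,-0.64,0],
    [0.18,-0.95,0]
  ],
  "rot": [
    [0,0,-0.06],
    [0,0,-0.12],
    [0,0,-0.19]
  ],
  "hand": [1,1,1]
}}

```text
time_s: 4.65
ee_pos: [404.8, -260.4, 291.4]
ee_rot: [180.0, -0.0, 38.6]
force: [1.7, 0.3, 0.2]
gripper_width: 91.5
gripper_force: 0.0
```

Call:
{"name": "apply_moves", "arguments": {
  "delta_pos": [
    [0.05,-0.32,0],
    [0.1,-0.64,0],
    [0.14,-0.95,0],
    [0.14,-0.95,0]
  ],
  "rot": [
    [0,0,-0.06],
    [0,0,-0.12],
    [0,0,-0.19],
    [0,0,-0.19]
  ],
  "hand": [1,1,1,1]
}}

```text
time_s: 4.98
ee_pos: [422.1, -378.3, 289.8]
ee_rot: [179.9, 0.1, 22.2]
force: [0.1, -0.1, -0.2]
gripper_width: 91.3
gripper_force: 0.0
```

```bash
python3 - <<'E'
from h import *
np.set_printoptions(precision=1,suppress=True)
st=env.state(); print(st["ee_pos"],st["ee_rot"])
s=shot("side");t=shot("top")
# orange grip centroids
for n,p in(("s",s),("t",t)):
    im=cv2.cvtColor(p["pixels"],cv2.COLOR_RGB2HSV); m=cv2.inRange(im,(5,140,90),(20,255,255))
    k,l,st_,c=cv2.connectedComponentsWithStats(m)
    for i in range(1,k):
        if st_[i,4]>30: print(n,"grip",c[i],st_[i,4],onz(p,c[i],18))
# screws -> refine by dark blob
g=cv2.cvtColor(t["pixels"],cv2.COLOR_RGB2GRAY).astype(float)
P=[]
for u,v in ((468,54),(677,42),(693,293),(484,306)):
    x,y=140+u/4,140+v/4; x0,y0=int(round(x)),int(round(y))
    w=g[y0-3:y0+4,x0-3:x0+4]; q=np.clip(np.median(w)-w-8,0,None); yy,xx=np.mgrid[y0-3:y0+4,x0-3:x0+4]
    P.append(onz(t,((q*xx).sum()/q.sum(),(q*yy).sum()/q.sum()),94)[:2])
P=np.array(P);print("screws",P,"mean",P.mean(0)); 
print("yaw",[np.degrees(np.arctan2(*(d[::-1]))) for d in (P[0]-P[3],P[1]-P[2])],[np.degrees(np.arctan2(-d[0],d[1])) for d in(P[0]-P[1],P[3]-P[2])])
K=[ (d["score"],d["position"],onz(t,d["position"],z)) for q,z in (("key",0),("key_tip",0),("rack_hole0",80)) for d in spotter.landmark_of(t,q)[:2]];print(K)
save(s,"spin.png",(270,140,350,260),5)
np.save("side.npy",s["pixels"])
E
```

```text
[ 422.1 -378.3  289.8] [179.9   0.1  22.2]
s grip [212.4  25.8] 227 [516.9 981.2  18. ]
s grip [306.5  30.5] 95 [843.7 858.8  18. ]
s grip [286.6  54. ] 246 [731.9 730.2  18. ]
s grip [298.6 286.5] 48 [ 507.4 -169.4   18. ]
s grip [319.9 295.9] 35 [ 545.7 -204.6   18. ]
s grip [184.1 371.4] 157 [ 233.2 -296.    18. ]
s grip [298.9 391. ] 214 [ 441.5 -392.3   18. ]
t grip [ 47.1 141.8] 416 [723.1 676.2  18. ]
t grip [420.9 226.2] 34 [ 458.4 -389.1   18. ]
t grip [ 38.6 277.4] 336 [333.2 687.6  18. ]
t grip [510.8 343.5] 865 [ 136.  -616.5   18. ]
t grip [542.  356.8] 1194 [ 100.  -697.4   18. ]
screws [[659.3  61.2]
 [665.9 -80.9]
 [493.7 -87.6]
 [488.2  53.4]] mean [576.8 -13.5]
yaw [np.float64(2.618950638544666), np.float64(2.2387766773881035)] [np.float64(2.688561293767332), np.float64(2.246020365642293)]
[(0.61, [424.4, 234.4], array([ 436.2, -402.6,    0. ])), (0.59, [392.5, 308.2], array([ 232.5, -305.1,    0. ])), (0.19, [283.0, 190.3], array([569.7,  -5.8,   0. ])), (0.63, [167.4, 240.5], array([428.6, 306.4,  80. ])), (0.58, [379.8, 126.9], array([ 727.8, -274.4,   80. ]))]
```

View pics/spin.png

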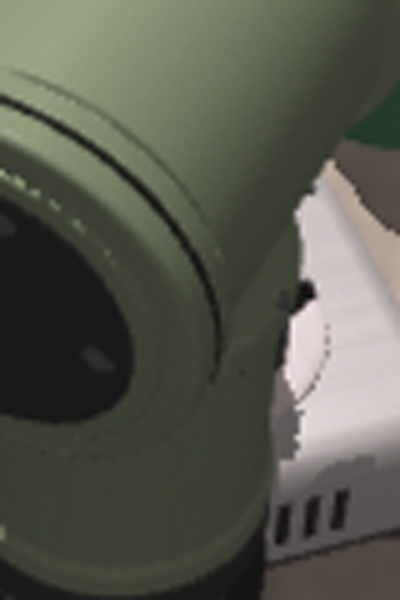

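The side view is blocked by the forearm. The housing screws put the drive at (576.8,-13.5) with yaw about 2.4°. I'll lower onto key A.

Call:
{"name": "apply_moves", "arguments": {
  "delta_pos": [
    [0.04,-0.2,-0.33],
    [0.04,-0.2,-0.66],
    [0.04,-0.2,-1]
  ],
  "rot": [
    [0,0,0],
    [0,0,0],
    [0,0,0]
  ],
  "hand": [0.8,0.6,0.5]
}}

```text
time_s: 5.48
ee_pos: [427.4, -396.2, 172.9]
ee_rot: [179.7, -0.1, 22.7]
force: [0.9, -0.5, -0.5]
gripper_width: 73.9
gripper_force: 0.0
```

Call:
{"name": "apply_moves", "arguments": {
  "delta_pos": [
    [0,0,-0.33],
    [0,0,-0.66],
    [0,0,-0.9],
    [0,0,-0.9],
    [0,0,-0.9]
  ],
  "rot": [
    [0,0,0],
    [0,0,0],
    [0,0,0],
    [0,0,0],
    [0,0,0]
  ],
  "hand": [0.5,0.5,0.5,0.5,0.5]
}}

```text
time_s: 5.9
ee_pos: [426.4, -394.8, 64.4]
ee_rot: [-179.9, 0.0, 22.7]
force: [0.8, -0.5, 0.2]
gripper_width: 45.8
gripper_force: 0.0
```

```bash
python3 - <<'E'
from h import *
st=env.state(); print(st["ee_pos"],st["ee_rot"],st["qpos"])
s=shot("side");t=shot("top")
save(s,"k.png",(220,330,380,420),5)
for n,p in(("s",s),("t",t)): print(n,proj(p,st["ee_pos"]),proj(p,[427.2,-402,10]))
# rack holes from the first pictures
for f,p,box in (("s0",s,(205,120,240,145)),("t0",t,(155,228,180,252))):
    im=cv2.imread(f"pics/{f}.png",0); a,b,c,d=box; w=im[b:d,a:c]
    _,m=cv2.threshold(w,0,255,cv2.THRESH_BINARY_INV+cv2.THRESH_OTSU)
    k,l,q,cc=cv2.connectedComponentsWithStats(m)
    for i in range(1,k):
        if q[i,4]>15: u=cc[i]+[a,b]; print(f,u,q[i],onz(p,u,80))
E
```

```text
[ 426.3850647  -394.76498907   64.44059595] [-1.79886206e+02  4.60280049e-02  2.27102139e+01] [-4.39304689e+01  2.63994844e+01  1.00456519e+02  3.57309071e-03
  5.32667134e+01  2.33572228e+01]
s [292.17899199 385.39048872] [293.06907914 399.27510222]
t [427.95126133 236.9977033 ] [425.26642531 237.45026679]
s0 [215.94871795 121.78632479] [  0   0  32   7 117] [423.58777334 362.82607817  80.        ]
s0 [222.44444444 133.87301587] [12 11 12  7 63] [431.5293313  308.27551127  80.        ]
s0 [206. 140.] [ 0 13  4 12 30] [384.20539351 295.47288206  80.        ]
s0 [234.80952381 143.47619048] [23 22 12  3 21] [456.13639407 261.73552483  80.        ]
t0 [167.18811881 239.05940594] [  7   6  11  11 101] [432.45541159 307.03354217  80.        ]
```

View pics/k.png

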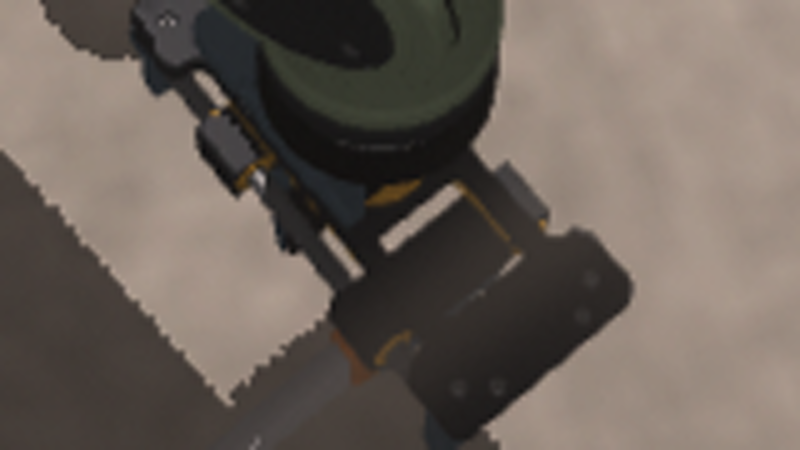

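The crop shows the gripper above key A's grip with the blade emerging at lower left, so they are aligned. The rack hole is at (432,307.5), and the two cameras agree. I'll descend.

Call:
{"name": "apply_moves", "arguments": {
  "delta_pos": [
    [0.007,-0.06,-0.2],
    [0.007,-0.06,-0.4],
    [0.007,-0.06,-0.49],
    [0.007,-0.06,-0.49],
    [0.007,-0.06,-0.49]
  ],
  "rot": [
    [0,0,-0.005],
    [0,0,-0.005],
    [0,0,-0.005],
    [0,0,-0.005],
    [0,0,-0.005]
  ],
  "hand": [0.5,0.5,0.5,0.5,0.5],
  "newtons": 50
}}

```text
time_s: 6.42
ee_pos: [428.1, -403.9, 7.2]
ee_rot: [179.9, -0.0, 22.2]
force: [-0.6, -0.2, -0.2]
gripper_width: 45.8
gripper_force: 0.0
```

Call:
{"name": "apply_moves", "arguments": {
  "delta_pos": [
    [-0.007,0.015,-0.015],
    [-0.007,0.015,-0.015],
    [-0.007,0.015,-0.015],
    [-0.007,0.015,-0.015],
    [-0.007,0.015,-0.015],
    [-0.007,0.015,-0.015],
    [-0.007,0.015,-0.015]
  ],
  "rot": [
    [0,0,0],
    [0,0,0],
    [0,0,0],
    [0,0,0],
    [0,0,0],
    [0,0,0],
    [0,0,0]
  ],
  "hand": [0.5,0,0,0,0,0,0],
  "newtons": 50
}}

```text
time_s: 7.0
ee_pos: [426.7, -401.7, 4.3]
ee_rot: [180.0, -0.0, 22.2]
force: [-0.1, 1.2, 3.6]
gripper_width: 17.7
gripper_force: 50.0
```

Call:
{"name": "apply_moves", "arguments": {
  "delta_pos": [
    [0,0,0.3],
    [0,0,0.65],
    [0,0,1]
  ],
  "rot": [
    [0,0,0],
    [0,0,0],
    [0,0,0]
  ],
  "hand": [0,0,0]
}}

```text
time_s: 7.25
ee_pos: [425.7, -400.8, 123.3]
ee_rot: [-179.8, 0.1, 22.2]
force: [0.8, -0.4, -1.7]
gripper_width: 17.3
gripper_force: 50.0
```

Call:
{"name": "apply_moves", "arguments": {
  "delta_pos": [
    [0.03,0.1,0.3],
    [0.06,0.2,0.65],
    [0.1,0.3,1],
    [0.1,0.3,1]
  ],
  "rot": [
    [0,0,0],
    [0,0,0],
    [0,0,0],
    [0,0,0]
  ],
  "hand": [0,0,0,0]
}}

```text
time_s: 7.58
ee_pos: [441.7, -366.2, 251.2]
ee_rot: [179.3, -0.4, 22.3]
force: [1.6, -0.6, -1.9]
gripper_width: 17.5
gripper_force: 50.0
```

Call:
{"name": "apply_moves", "arguments": {
  "delta_pos": [
    [0.05,0.25,0.2],
    [0.1,0.5,0.4],
    [0.15,0.7,0.6],
    [0.2,0.9,0.6]
  ],
  "rot": [
    [0,0,0.05],
    [0,0,0.1],
    [0,0,0.15],
    [0,0,0.2]
  ],
  "hand": [0,0,0,0]
}}

```text
time_s: 7.92
ee_pos: [464.3, -257.4, 319.6]
ee_rot: [179.5, -0.2, 39.6]
force: [0.7, 0.2, -1.1]
gripper_width: 17.6
gripper_force: 50.0
```

Call:
{"name": "apply_moves", "arguments": {
  "delta_pos": [
    [0.06,0.25,0],
    [0.12,0.5,0],
    [0.18,0.75,0],
    [0.25,1,0]
  ],
  "rot": [
    [0,0,0.05],
    [0,0,0.1],
    [0,0,0.15],
    [0,0,0.2]
  ],
  "hand": [0,0,0,0]
}}

```text
time_s: 8.25
ee_pos: [492.2, -136.2, 314.5]
ee_rot: [-179.9, 0.0, 56.8]
force: [0.9, 0.0, -2.7]
gripper_width: 17.7
gripper_force: 50.0
```

Call:
{"name": "apply_moves", "arguments": {
  "delta_pos": [
    [0.06,0.25,0],
    [0.12,0.5,0],
    [0.18,0.75,0],
    [0.25,1,0]
  ],
  "rot": [
    [0,0,0.05],
    [0,0,0.1],
    [0,0,0.15],
    [0,0,0.2]
  ],
  "hand": [0,0,0,0]
}}

```text
time_s: 8.58
ee_pos: [522.2, -16.1, 314.4]
ee_rot: [-179.9, 0.0, 74.0]
force: [1.0, -0.3, -1.9]
gripper_width: 17.6
gripper_force: 50.0
```

Call:
{"name": "apply_moves", "arguments": {
  "delta_pos": [
    [0.06,0.25,0],
    [0.12,0.5,0],
    [0.18,0.75,0],
    [0.25,1,0],
    [0.25,1,0]
  ],
  "rot": [
    [0,0,0.05],
    [0,0,0.1],
    [0,0,0.15],
    [0,0,0.2],
    [0,0,0.2]
  ],
  "hand": [0,0,0,0,0]
}}

```text
time_s: 9.0
ee_pos: [553.4, 107.3, 313.6]
ee_rot: [-179.9, -0.2, 91.3]
force: [-0.6, 0.8, -1.7]
gripper_width: 17.9
gripper_force: 50.0
```

Call:
{"name": "apply_moves", "arguments": {
  "delta_pos": [
    [0.06,0.3,0],
    [0.13,0.65,0],
    [0.13,0.65,-0.3],
    [0.13,0.65,-0.6],
    [0.13,0.65,-1],
    [0.13,0.65,-1]
  ],
  "rot": [
    [0,0,0.013],
    [0,0,0.013],
    [0,0,0.013],
    [0,0,0.013],
    [0,0,0.013],
    [0,0,0.013]
  ],
  "hand": [0,0,0,0,0,0]
}}

```text
time_s: 9.5
ee_pos: [563.1, 178.8, 187.0]
ee_rot: [-179.1, 0.2, 92.1]
force: [-0.9, -0.4, -2.9]
gripper_width: 17.6
gripper_force: 50.0
```

Call:
{"name": "apply_moves", "arguments": {
  "delta_pos": [
    [0,0,-0.2],
    [0,0,-0.3],
    [0,0,-0.3],
    [0,0,-0.3],
    [0,0,-0.3]
  ],
  "rot": [
    [0,0,0],
    [0,0,0],
    [0,0,0],
    [0,0,0],
    [0,0,0]
  ],
  "hand": [0,0,0,0,0]
}}

```text
time_s: 9.92
ee_pos: [569.3, 180.4, 161.1]
ee_rot: [179.8, -0.0, 92.0]
force: [-0.4, 1.2, -2.0]
gripper_width: 17.9
gripper_force: 50.0
```

```bash
python3 - <<'E'
from h import *
np.set_printoptions(precision=1,suppress=True)
st=env.state(); e=st["ee_pos"];print(e,st["ee_rot"],st["force"])
s=shot("side");t=shot("top")
h=np.radians(st["ee_rot"][2]+180); d=np.array([np.cos(h),np.sin(h),0]);tip=e+141*d-[0,0,4.3];tip[2]=e[2]-4.3
print("tip exp",tip,"s",proj(s,tip),"t",proj(t,tip))
for n,p in(("s",s),("t",t)):
    for q in("key_tip","slot","spindle_rim","reamer"): print(n,q,[(round(x["score"],2),np.array(x["position"])) for x in spotter.landmark_of(p,q)[:2]])
print("slot exp",proj(s,[576.8,-13,130]),proj(t,[576.8,-13,130]),"rim",proj(s,[576.8,-13,184]),proj(t,[576.8,-13,184]))
a=cv2.resize(s["pixels"][120:270,240:380,::-1],None,fx=2.8,fy=2.8,interpolation=2);b=cv2.resize(t["pixels"][120:270,200:340,::-1],None,fx=2.8,fy=2.8,interpolation=2)
cv2.imwrite("pics/st.png",np.hstack([a,b]))
E
```

```text
[569.3 180.4 161.1] [179.8  -0.   92. ] [-0.4  1.2 -2. ]
tip exp [574.3  39.5 156.8] s [302.4 172.6] t [263.8 180.5]
s key_tip [(0.89, array([110.6, 403.4])), (0.54, array([303.1, 170.9]))]
s slot [(0.76, array([305.3, 196.6]))]
s spindle_rim [(0.79, array([309.1, 181. ]))]
s reamer [(0.76, array([308.4, 179.4]))]
t key_tip [(0.8, array([400.7, 365.1])), (0.67, array([263.3, 178.4]))]
t slot [(0.92, array([287.9, 181.5]))]
t spindle_rim [(0.64, array([286.4, 177.2]))]
t reamer [(0.85, array([282.6, 181.1])), (0.21, array([206.3, 124.3]))]
slot exp [309.7 196.6] [284.6 180.8] rim [310.9 180.3] [284.1 177.5]
```

View pics/st.png

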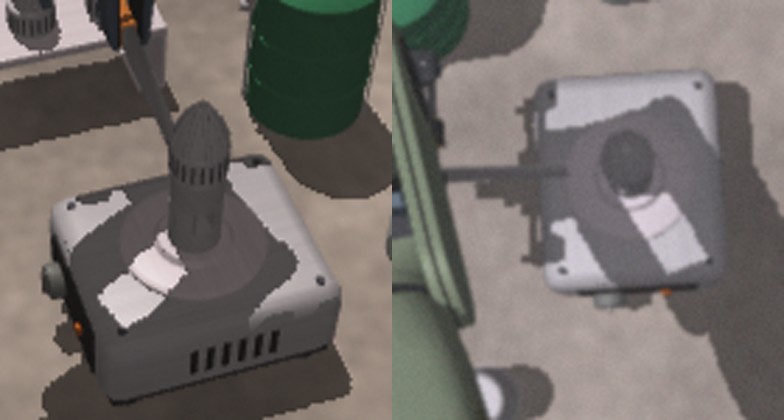

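Left panel is the side view: the key tip is behind and left of the spindle. Right panel is the top view: the key points at the spindle along a line at crop row ~173. I'll measure the blade line more precisely.

```bash
python3 - <<'E'
from h import *
np.set_printoptions(precision=1,suppress=True,linewidth=150)
st=env.state(); e=st["ee_pos"];print(e)
t=shot("top");s=shot("side"); g=cv2.cvtColor(t["pixels"],cv2.COLOR_RGB2GRAY).astype(float)
for c in (222,228,234,240,246,252,258): print(c,g[174:192,c].astype(int))
h=np.radians(st["ee_rot"][2]+180); d=np.array([np.cos(h),np.sin(h),0])
for k in (141,120,100,80): X=e+k*d; X[2]=e[2]-4.3+5+.15*(141-k); print(k,proj(t,X),proj(t,X+[5.5,0,0])-proj(t,X))
gs=cv2.cvtColor(s["pixels"],cv2.COLOR_RGB2GRAY).astype(int)
for r in (188,194,200): print(r,gs[r,294:328])
for x in(554.8,576.8,598.8): print(x,[proj(s,[x,-13,z]) for z in (170,150,130)])
E
```

```text
[568.1 180.4 159.4]
222 [150 151 152 151 151 143 111  85  75  78  82 104 137 150 150 152 153 155]
228 [153 154 153 157 156 144 107  77  78  79  88 109 131 139 137 149 153 149]
234 [146 146 147 148 149 140 104  82  79  77  76  77  80  81  79  79  97 135]
240 [143 144 148 147 147 130 100  84  81  77  83  83  85  83  84  85  87  83]
246 [131 102  83  82  84  84  87  86  82  81  82  84  83  84  84  88  85  79]
252 [85 85 85 88 88 93 90 84 82 81 89 88 84 86 81 85 87 84]
258 [ 99 100  99 100  99  91  93  86  82  85  97 102 102 101 103 102 101 103]
141 [263.8 180.8] [-0.  -2.1]
120 [255.4 181.1] [-0.  -2.1]
100 [247.5 181.3] [-0.  -2.1]
80 [239.5 181.6] [-0.  -2.1]
188 [ 72  73  75  78  80  83  76  61  63  63  65  66  67  67  69  69  70  70  69  68  69  68  68  67  64  63  68  73  75 103 170 170 170 169]
194 [84 86 84 84 84 84 71 64 65 66 66 65 68 68 67 68 68 69 69 67 67 66 65 66 65 73 85 85 84 84 84 85 86 86]
200 [85 83 78 86 85 84 65 62 62 68 68 69 70 71 69 61 74 73 73 73 72 66 62 66 67 85 84 80 81 85 86 84 84 84]
554.8 [array([301.1, 186.5]), array([300.8, 192.6]), array([300.5, 198.5])]
576.8 [array([310.5, 184.6]), array([310.1, 190.7]), array([309.7, 196.6])]
598.8 [array([320. , 182.7]), array([319.4, 188.8]), array([318.9, 194.7])]
```

The key sits within about 1 mm of where the kinematics predict, and the spindle axis x is about 576.3. I'll lower to slot height.

Call:
{"name": "apply_moves", "arguments": {
  "delta_pos": [
    [0,0,-0.1],
    [0,0,-0.19],
    [0,0,-0.19],
    [0,0,-0.19],
    [0,0,-0.19]
  ],
  "rot": [
    [0,0,0.005],
    [0,0,0.005],
    [0,0,0.005],
    [0,0,0.005],
    [0,0,0.005]
  ],
  "hand": [0,0,0,0,0]
}}

```text
time_s: 10.93
ee_pos: [568.3, 180.5, 136.6]
ee_rot: [180.0, -0.0, 92.5]
force: [-0.2, -0.2, -1.2]
gripper_width: 17.5
gripper_force: 50.0
```

Call:
{"name": "apply_moves", "arguments": {
  "delta_pos": [
    [0.003,-0.08,0],
    [0.006,-0.16,0],
    [0.009,-0.22,0],
    [0.011,-0.27,0],
    [0.013,-0.32,0],
    [0.015,-0.37,0],
    [0.016,-0.37,0]
  ],
  "rot": [
    [0,0,0],
    [0,0,0],
    [0,0,0],
    [0,0,0],
    [0,0,0],
    [0,0,0],
    [0,0,0]
  ],
  "hand": [0,0,0,0,0,0,0]
}}

```text
time_s: 11.52
ee_pos: [570.1, 134.7, 136.6]
ee_rot: [180.0, 0.0, 92.4]
force: [0.2, 0.4, -1.0]
gripper_width: 17.7
gripper_force: 50.0
```

Call:
{"name": "apply_moves", "arguments": {
  "delta_pos": [
    [0.002,-0.06,-0.004],
    [0.004,-0.12,-0.008],
    [0.006,-0.18,-0.01],
    [0.009,-0.24,-0.01],
    [0.009,-0.24,-0.01]
  ],
  "rot": [
    [0,0,0],
    [0,0,0],
    [0,0,0],
    [0,0,0],
    [0,0,0]
  ],
  "hand": [0,0,0,0,0]
}}

```text
time_s: 11.93
ee_pos: [571.1, 105.7, 135.2]
ee_rot: [-180.0, 0.0, 92.4]
force: [-0.6, 0.9, -1.8]
gripper_width: 17.9
gripper_force: 50.0
```

Call:
{"name": "apply_moves", "arguments": {
  "delta_pos": [
    [0.003,-0.06,0],
    [0.006,-0.12,0],
    [0.008,-0.17,0],
    [0.008,-0.17,0]
  ],
  "rot": [
    [0,0,0],
    [0,0,0],
    [0,0,0],
    [0,0,0]
  ],
  "hand": [0,0,0,0]
}}

```text
time_s: 12.27
ee_pos: [572.1, 88.3, 135.2]
ee_rot: [180.0, -0.3, 92.4]
force: [-0.4, 5.8, -3.2]
gripper_width: 17.8
gripper_force: 50.0
```

Call:
{"name": "apply_moves", "arguments": {
  "delta_pos": [
    [0.002,-0.05,0],
    [0.004,-0.1,0],
    [0.006,-0.15,0],
    [0.008,-0.2,0],
    [0.01,-0.22,0],
    [0.01,-0.22,0]
  ],
  "rot": [
    [0,0,0],
    [0,0,0],
    [0,0,0],
    [0,0,0],
    [0,0,0],
    [0,0,0]
  ],
  "hand": [0,0,0,0,0,0]
}}

```text
time_s: 12.77
ee_pos: [573.1, 63.7, 135.2]
ee_rot: [180.0, -0.4, 92.4]
force: [0.3, 10.1, -3.3]
gripper_width: 18.2
gripper_force: 50.0
```

```bash
python3 - <<'E'
from h import *
np.set_printoptions(precision=1,suppress=True)
s=shot("side");t=shot("top");a=spotter.landmark_of(s,"reamer");b=spotter.landmark_of(t,"reamer")
print([x["position"] for x in a],[x["position"] for x in b]); st=env.state();print(st["ee_pos"],st["force"])
save(s,"lift.png",(270,120,350,230),5)
E
```

```text
[[306.1, 177.5]] [[281.3, 176.3]]
[573.1  63.5 135.1] [ 0.4  9.5 -2.7]
```

Call:
{"name": "apply_moves", "arguments": {
  "delta_pos": [
    [0.001,-0.03,0],
    [0.001,-0.03,0],
    [0.001,-0.03,0]
  ],
  "rot": [
    [0,0,0],
    [0,0,0],
    [0,0,0]
  ],
  "hand": [0,0,0]
}}

```text
time_s: 13.22
ee_pos: [573.2, 59.8, 135.1]
ee_rot: [-180.0, -0.4, 92.4]
force: [-0.3, 9.4, -2.7]
gripper_width: 17.9
gripper_force: 50.0
```

View pics/lift.png

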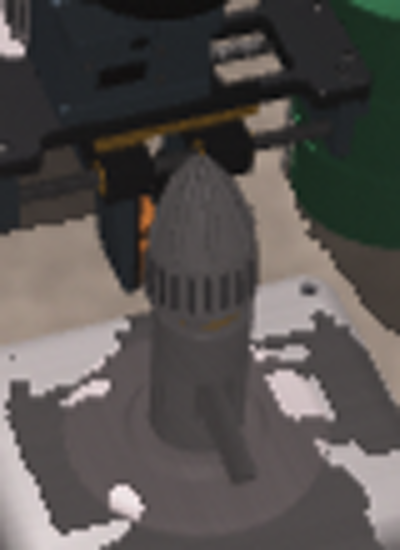

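Step 1 looks done: the blade pokes through the slot and there is a gap under the reamer's collar. I'll withdraw the key and take it to the free ledge at (510,-210).

Call:
{"name": "apply_moves", "arguments": {
  "delta_pos": [
    [-0.006,0.15,0],
    [-0.013,0.3,0],
    [-0.022,0.5,0],
    [-0.03,0.7,0],
    [-0.04,0.95,0],
    [-0.042,1,0],
    [-0.042,1,0.1]
  ],
  "rot": [
    [0,0,0],
    [0,0,0],
    [0,0,0],
    [0,0,0],
    [0,0,0],
    [0,0,0],
    [0,0,0]
  ],
  "hand": [0,0,0,0,0,0,0]
}}

```text
time_s: 13.8
ee_pos: [566.8, 178.0, 145.2]
ee_rot: [-179.7, 0.1, 92.7]
force: [-0.8, 0.2, -1.7]
gripper_width: 17.9
gripper_force: 50.0
```

Call:
{"name": "apply_moves", "arguments": {
  "delta_pos": [
    [0,0,0.3],
    [0,0,0.65],
    [0,0,1]
  ],
  "rot": [
    [0,0,0],
    [0,0,0],
    [0,0,0]
  ],
  "hand": [0,0,0]
}}

```text
time_s: 14.05
ee_pos: [567.8, 175.9, 267.5]
ee_rot: [-179.9, 0.1, 92.5]
force: [0.3, 0.5, -1.6]
gripper_width: 18.0
gripper_force: 50.0
```

Call:
{"name": "apply_moves", "arguments": {
  "delta_pos": [
    [0,0,0.25],
    [0,0,0.5],
    [0,-0.3,0.5],
    [0,-0.6,0.5],
    [0,-0.9,0.5]
  ],
  "rot": [
    [0,0,0],
    [0,0,0],
    [0,0,0],
    [0,0,0],
    [0,0,0]
  ],
  "hand": [0,0,0,0,0]
}}

```text
time_s: 14.47
ee_pos: [568.3, 67.2, 327.3]
ee_rot: [179.9, 0.1, 92.6]
force: [0.8, -0.1, -1.7]
gripper_width: 17.5
gripper_force: 50.0
```

Call:
{"name": "apply_moves", "arguments": {
  "delta_pos": [
    [-0.1,-0.33,0],
    [-0.2,-0.66,0],
    [-0.3,-1,0]
  ],
  "rot": [
    [0,0,0],
    [0,0,0],
    [0,0,0]
  ],
  "hand": [0,0,0]
}}

```text
time_s: 14.72
ee_pos: [531.6, -52.7, 326.5]
ee_rot: [-180.0, 0.0, 92.5]
force: [1.2, -0.1, -0.9]
gripper_width: 17.5
gripper_force: 50.0
```

Call:
{"name": "apply_moves", "arguments": {
  "delta_pos": [
    [-0.06,-0.33,0],
    [-0.12,-0.66,0],
    [-0.18,-1,0],
    [-0.18,-1,0]
  ],
  "rot": [
    [0,0,0],
    [0,0,0],
    [0,0,0],
    [0,0,0]
  ],
  "hand": [0,0,0,0]
}}

```text
time_s: 15.05
ee_pos: [508.9, -177.9, 326.5]
ee_rot: [-179.9, 0.3, 92.1]
force: [0.5, 0.7, -1.8]
gripper_width: 17.5
gripper_force: 50.0
```

Call:
{"name": "apply_moves", "arguments": {
  "delta_pos": [
    [0,-0.3,-0.2],
    [0,-0.3,-0.5],
    [0,-0.3,-0.75],
    [0,-0.3,-1]
  ],
  "rot": [
    [0,0,0],
    [0,0,0],
    [0,0,0],
    [0,0,0]
  ],
  "hand": [0,0,0,0]
}}

```text
time_s: 15.38
ee_pos: [510.1, -207.4, 205.1]
ee_rot: [-180.0, 0.0, 92.4]
force: [0.5, 0.4, -1.7]
gripper_width: 17.7
gripper_force: 50.0
```

Call:
{"name": "apply_moves", "arguments": {
  "delta_pos": [
    [0,0,-0.33],
    [0,0,-0.66],
    [0,0,-1]
  ],
  "rot": [
    [0,0,0],
    [0,0,0],
    [0,0,0]
  ],
  "hand": [0,0,0]
}}

```text
time_s: 15.63
ee_pos: [510.8, -206.9, 85.6]
ee_rot: [179.9, 0.1, 92.5]
force: [0.1, -0.1, -1.6]
gripper_width: 17.9
gripper_force: 50.0
```

Call:
{"name": "apply_moves", "arguments": {
  "delta_pos": [
    [0,0,-0.25],
    [0,0,-0.45],
    [0,0,-0.55],
    [0,0,-0.6],
    [0,0,-0.6]
  ],
  "rot": [
    [0,0,0],
    [0,0,0],
    [0,0,0],
    [0,0,0],
    [0,0,0]
  ],
  "hand": [0,0,0,0,0]
}}

```text
time_s: 16.05
ee_pos: [510.1, -206.3, 13.4]
ee_rot: [-179.9, -0.1, 92.5]
force: [-1.0, 0.8, -1.8]
gripper_width: 17.8
gripper_force: 50.0
```

Call:
{"name": "apply_moves", "arguments": {
  "delta_pos": [
    [0,0,-0.04],
    [0,0,-0.07],
    [0,0,-0.07],
    [0,0,-0.07]
  ],
  "rot": [
    [0,0,0],
    [0,0,0],
    [0,0,0],
    [0,0,0]
  ],
  "hand": [0,0,0,0.5]
}}

```text
time_s: 16.38
ee_pos: [511.5, -206.6, 7.0]
ee_rot: [179.9, 0.0, 92.5]
force: [1.0, -0.0, 0.5]
gripper_width: 21.5
gripper_force: 0.0
```

Call:
{"name": "apply_moves", "arguments": {
  "delta_pos": [
    [0,0,0],
    [0,0,0],
    [0,0,0],
    [0,0,0.2],
    [0,0,0.6],
    [0,0,1]
  ],
  "rot": [
    [0,0,0],
    [0,0,0],
    [0,0,0],
    [0,0,0],
    [0,0,0],
    [0,0,0]
  ],
  "hand": [0.5,0.5,0.5,0.5,0.8,1]
}}

```text
time_s: 16.88
ee_pos: [509.9, -205.9, 113.9]
ee_rot: [-179.8, -0.1, 92.5]
force: [1.2, -0.1, 0.8]
gripper_width: 56.0
gripper_force: 0.0
```

Call:
{"name": "apply_moves", "arguments": {
  "delta_pos": [
    [0,0,0.3],
    [0,0,0.65],
    [0,0,1],
    [0,0,1]
  ],
  "rot": [
    [0,0,0],
    [0,0,0],
    [0,0,0],
    [0,0,0]
  ],
  "hand": [1,1,1,1]
}}

```text
time_s: 17.22
ee_pos: [515.0, -208.0, 242.9]
ee_rot: [179.1, 0.4, 92.5]
force: [0.3, -0.7, -0.2]
gripper_width: 82.4
gripper_force: 0.0
```

```bash
python3 - <<'E'
from h import *
np.set_printoptions(precision=1,suppress=True)
s=shot("side");t=shot("top")
for n,p in(("s",s),("t",t)):
    for q,z in(("reamer",188),("key",0),("scraper",80)): print(n,q,[(round(x["score"],2),np.array(x["position"]),onz(p,x["position"],z)) for x in spotter.landmark_of(p,q)[:3]])
print(proj(s,[576.3,-13,188]),proj(t,[576.3,-13,188]),proj(s,[576.3,-13,184]))
# scraper collar in first pictures
a=cv2.resize(s["pixels"][80:230,190:370,::-1],None,fx=2.2,fy=2.2,interpolation=2);b=cv2.resize(t["pixels"][120:270,140:320,::-1],None,fx=2.2,fy=2.2,interpolation=2)
cv2.imwrite("pics/after.png",np.hstack([a,b]))
E
```

```text
s reamer []
s key [(0.65, array([301.7, 298.8]), array([ 508.5, -191.4,    0. ])), (0.62, array([186.1, 373.1]), array([ 234.9, -292.8,    0. ]))]
s scraper [(0.34, array([239.1, 311.6]), array([ 362.7, -229.3,   80. ]))]
t reamer []
t key [(0.56, array([391.6, 303. ]), array([ 246.8, -303.1,    0. ])), (0.51, array([348. , 212.4]), array([ 502.5, -189.8,    0. ]))]
t scraper [(0.76, array([164.9, 179.4]), array([595.3, 314.5,  80. ]))]
[310.7 179.1] [284.1 177.4] [310.6 180.3]
```

View pics/after.png

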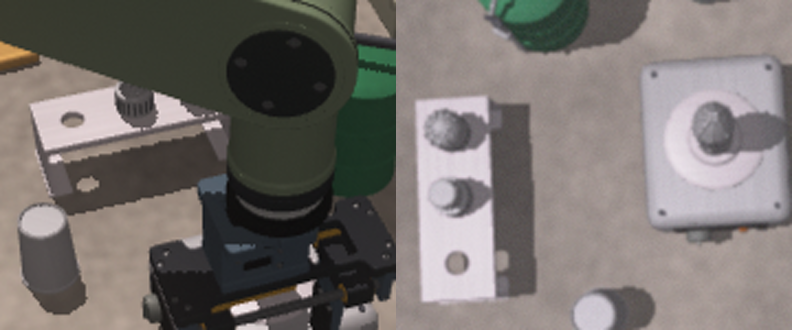

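The key lies on the ledge at about (505,-190). The reamer still stands in the drive, and the rack's heads and hole are unchanged. Next I'll move above the reamer, turning to close along y.

Call:
{"name": "apply_moves", "arguments": {
  "delta_pos": [
    [0,0,0.25],
    [0,0,0.5],
    [0.05,0.3,0.5],
    [0.1,0.6,0.5],
    [0.15,0.8,0.5]
  ],
  "rot": [
    [0,0,0.08],
    [0,0,0.16],
    [0,0,0.24],
    [0,0,0.32],
    [0,0,0.4]
  ],
  "hand": [1,1,1,1,1]
}}

```text
time_s: 18.03
ee_pos: [528.9, -108.3, 293.3]
ee_rot: [180.0, -0.1, 127.2]
force: [-0.6, 0.4, -1.1]
gripper_width: 91.5
gripper_force: 0.0
```

Call:
{"name": "apply_moves", "arguments": {
  "delta_pos": [
    [0.1,0.2,0],
    [0.2,0.4,0],
    [0.3,0.6,0],
    [0.36,0.82,0],
    [0.36,0.82,0],
    [0.36,0.82,0],
    [0.36,0.82,0],
    [0.36,0.82,0],
    [0.36,0.82,0]
  ],
  "rot": [
    [0,0,0.08],
    [0,0,0.16],
    [0,0,0.24],
    [0,0,0.32],
    [0,0,0.4],
    [0,0,0.48],
    [0,0,0.56],
    [0,0,0.62],
    [0,0,0.62]
  ],
  "hand": [1,1,1,1,1,1,1,1,1]
}}

```text
time_s: 18.78
ee_pos: [572.0, -11.8, 292.4]
ee_rot: [180.0, -0.1, -179.7]
force: [0.6, 0.3, 0.6]
gripper_width: 91.1
gripper_force: 0.0
```

Call:
{"name": "apply_moves", "arguments": {
  "delta_pos": [
    [0.036,-0.01,0],
    [0.036,-0.01,-0.2],
    [0.036,-0.01,-0.45],
    [0.036,-0.01,-0.7],
    [0.036,-0.01,-0.82],
    [0.036,-0.01,-0.82]
  ],
  "rot": [
    [0,0,0],
    [0,0,0],
    [0,0,0],
    [0,0,0],
    [0,0,0],
    [0,0,0]
  ],
  "hand": [1,1,1,1,1,1]
}}

```text
time_s: 19.28
ee_pos: [574.2, -13.2, 190.8]
ee_rot: [180.0, -0.5, -180.0]
force: [-0.4, -0.0, -0.2]
gripper_width: 91.4
gripper_force: 0.0
```

```bash
python3 - <<'E'
from h import *
st=env.state();print(st["ee_pos"],st["force"])
s=shot("side");save(s,"gr.png",(250,100,370,220),5)
E
```

```text
[574.22211111 -13.223275   190.77354831] [-0.43430269 -0.03976948 -0.15263131]
```

View pics/gr.png

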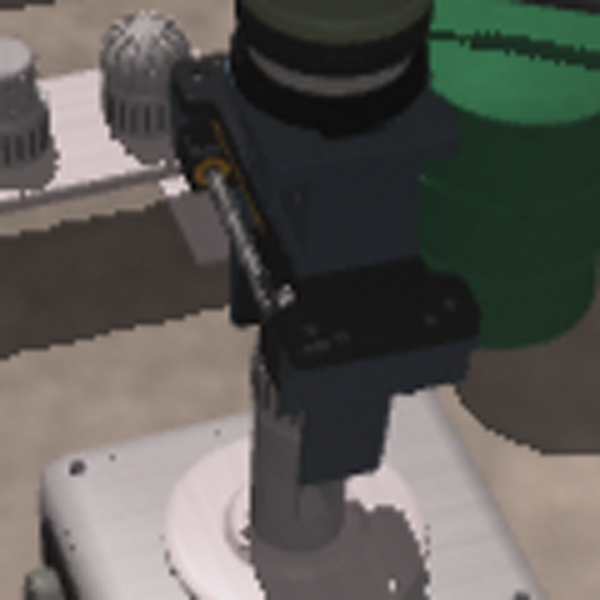

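The side crop shows the front finger beside the reamer's collar, clear of the housing and rack. I'll close on it.

Call:
{"name": "apply_moves", "arguments": {
  "delta_pos": [
    [0.015,0,0.005],
    [0.015,0,0.005],
    [0.015,0,0.005],
    [0.015,0,0.005],
    [0.015,0,0.005],
    [0.015,0,0.005],
    [0.015,0,0.005]
  ],
  "rot": [
    [0,0,0],
    [0,0,0],
    [0,0,0],
    [0,0,0],
    [0,0,0],
    [0,0,0],
    [0,0,0]
  ],
  "hand": [0.6,0.4,0.4,0.4,0.4,0.4,0.4],
  "newtons": 40
}}

```text
time_s: 19.92
ee_pos: [578.4, -12.6, 196.2]
ee_rot: [179.9, 0.0, -179.9]
force: [-0.3, 6.4, 3.3]
gripper_width: 47.3
gripper_force: 2.9
```

Call:
{"name": "apply_moves", "arguments": {
  "delta_pos": [
    [-0.008,0.006,-0.03],
    [-0.008,0.006,-0.03],
    [-0.008,0.006,-0.03],
    [-0.008,0.006,-0.03],
    [-0.008,0.006,-0.03],
    [-0.008,0.006,-0.03],
    [-0.008,0.006,-0.03]
  ],
  "rot": [
    [0,0,0],
    [0,0,0],
    [0,0,0],
    [0,0,0],
    [0,0,0],
    [0,0,0],
    [0,0,0]
  ],
  "hand": [0.6,0.6,0.6,0.4,0.3,0.3,0.3],
  "newtons": 40
}}

```text
time_s: 20.5
ee_pos: [577.4, -11.9, 192.1]
ee_rot: [179.9, -0.0, -179.8]
force: [0.2, 2.0, 0.1]
gripper_width: 46.4
gripper_force: 40.0
```

Call:
{"name": "apply_moves", "arguments": {
  "delta_pos": [
    [0,0,0.03],
    [0,0,0.06],
    [0,0,0.12],
    [0,0,0.2],
    [0,0,0.3],
    [0,0,0.5],
    [0,0,0.8],
    [0,0,1]
  ],
  "rot": [
    [0,0,0],
    [0,0,0],
    [0,0,0],
    [0,0,0],
    [0,0,0],
    [0,0,0],
    [0,0,0],
    [0,0,0]
  ],
  "hand": [0.3,0.3,0.3,0.3,0.3,0.3,0.3,0.3]
}}

```text
time_s: 21.17
ee_pos: [577.6, -13.0, 316.1]
ee_rot: [-179.9, 0.2, -179.9]
force: [0.9, -0.1, -3.5]
gripper_width: 46.4
gripper_force: 40.0
```

Call:
{"name": "apply_moves", "arguments": {
  "delta_pos": [
    [-0.12,0.25,0],
    [-0.25,0.5,0],
    [-0.38,0.75,0],
    [-0.5,1,0]
  ],
  "rot": [
    [0,0,0],
    [0,0,0],
    [0,0,0],
    [0,0,0]
  ],
  "hand": [0.3,0.3,0.3,0.3]
}}

```text
time_s: 21.5
ee_pos: [516.4, 107.9, 313.7]
ee_rot: [-180.0, 0.1, -179.9]
force: [0.4, 0.8, -2.3]
gripper_width: 46.1
gripper_force: 40.0
```

Call:
{"name": "apply_moves", "arguments": {
  "delta_pos": [
    [-0.12,0.25,0],
    [-0.25,0.5,0],
    [-0.38,0.75,0],
    [-0.5,1,0]
  ],
  "rot": [
    [0,0,0],
    [0,0,0],
    [0,0,0],
    [0,0,0]
  ],
  "hand": [0.3,0.3,0.3,0.3]
}}

```text
time_s: 21.83
ee_pos: [456.4, 228.2, 313.6]
ee_rot: [-180.0, 0.1, -179.9]
force: [0.4, 0.3, -3.1]
gripper_width: 46.3
gripper_force: 40.0
```

Call:
{"name": "apply_moves", "arguments": {
  "delta_pos": [
    [-0.07,0.25,-0.2],
    [-0.14,0.5,-0.4],
    [-0.21,0.66,-0.6],
    [-0.21,0.66,-0.85],
    [-0.21,0.66,-0.85],
    [-0.21,0.66,-0.85]
  ],
  "rot": [
    [0,0,0],
    [0,0,0],
    [0,0,0],
    [0,0,0],
    [0,0,0],
    [0,0,0]
  ],
  "hand": [0.3,0.3,0.3,0.3,0.3,0.3]
}}

```text
time_s: 22.33
ee_pos: [431.8, 306.1, 210.2]
ee_rot: [-179.9, -0.1, -179.8]
force: [0.8, 0.4, -2.2]
gripper_width: 46.3
gripper_force: 40.0
```

Call:
{"name": "apply_moves", "arguments": {
  "delta_pos": [
    [0.005,0.01,-0.2],
    [0.005,0.01,-0.4],
    [0.005,0.01,-0.57],
    [0.005,0.01,-0.57],
    [0.005,0.01,-0.57]
  ],
  "rot": [
    [0,0,0],
    [0,0,0],
    [0,0,0],
    [0,0,0],
    [0,0,0]
  ],
  "hand": [0.3,0.3,0.3,0.3,0.3]
}}

```text
time_s: 22.75
ee_pos: [434.1, 307.8, 143.6]
ee_rot: [180.0, 0.1, -179.9]
force: [-0.1, -0.4, -3.3]
gripper_width: 46.6
gripper_force: 40.0
```

```bash
python3 - <<'E'
from h import *
st=env.state();e=st["ee_pos"];print(e,st["force"])
s=shot("side");t=shot("top");save(s,"rk.png",(180,70,290,180),5)
print([x["position"] for x in spotter.landmark_of(s,"reamer")[:2]],[x["position"] for x in spotter.landmark_of(s,"rack_hole0")[:2]])
print("tang",proj(s,[e[0],e[1],e[2]-48]),"shoulder",proj(s,[e[0],e[1],e[2]-3]),"hole",proj(s,[432,307.5,80]))
E
```

```text
[434.07752112 307.77016685 143.57420076] [-0.05448127 -0.35084604 -3.28389322]
[[218.8, 117.4]] [[217.7, 135.2]]
tang [222.89174591 129.42715542] shoulder [221.36395581 116.24604907] hole [222.66866095 134.02621481]
```

View pics/rk.png

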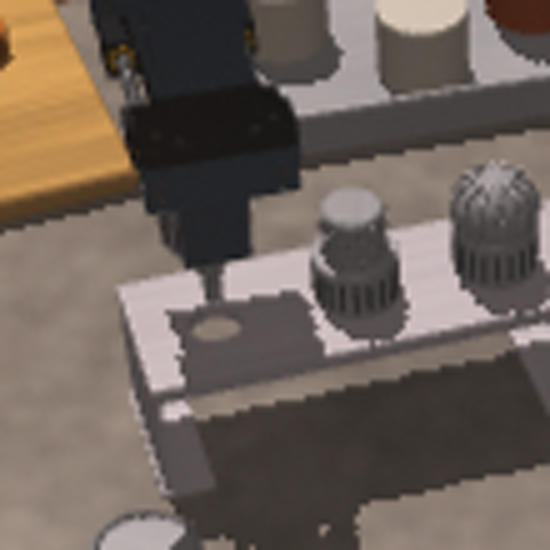

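The tang tip at image (222.6,130.6) hangs right above the hole at (222.7,134), about 1 mm too far in +x. I'll lower it in.

Call:
{"name": "apply_moves", "arguments": {
  "delta_pos": [
    [-0.01,0,-0.1],
    [-0.01,0,-0.2],
    [-0.01,0,-0.3],
    [-0.01,0,-0.4],
    [-0.01,0,-0.4]
  ],
  "rot": [
    [0,0,0],
    [0,0,0],
    [0,0,0],
    [0,0,0],
    [0,0,0]
  ],
  "hand": [0.3,0.3,0.3,0.3,0.3]
}}

```text
time_s: 23.37
ee_pos: [431.0, 307.4, 93.0]
ee_rot: [-179.9, -0.1, -179.8]
force: [-0.6, -0.7, -2.9]
gripper_width: 46.4
gripper_force: 40.0
```

Call:
{"name": "apply_moves", "arguments": {
  "delta_pos": [
    [0.005,0,-0.02],
    [0.005,0,-0.045],
    [0.005,0,-0.07],
    [0.005,0,-0.07]
  ],
  "rot": [
    [0,0,0],
    [0,0,0],
    [0,0,0],
    [0,0,0]
  ],
  "hand": [0.3,0.3,0.3,0.3]
}}

```text
time_s: 23.7
ee_pos: [432.3, 308.0, 85.5]
ee_rot: [180.0, 0.0, -179.9]
force: [0.9, -0.2, -3.4]
gripper_width: 46.2
gripper_force: 40.0
```

Call:
{"name": "apply_moves", "arguments": {
  "delta_pos": [
    [0,0,-0.015],
    [0,0,-0.025],
    [0,0,-0.025]
  ],
  "rot": [
    [0,0,0],
    [0,0,0],
    [0,0,0]
  ],
  "hand": [0.3,0.3,0.3]
}}

```text
time_s: 23.95
ee_pos: [432.6, 308.2, 83.3]
ee_rot: [180.0, 0.1, -179.8]
force: [-0.9, -0.8, 3.5]
gripper_width: 46.4
gripper_force: 40.0
```

Call:
{"name": "apply_moves", "arguments": {
  "delta_pos": [
    [0,0,0],
    [0,0,0],
    [0,0,0],
    [0,0,0],
    [0,0,0],
    [0,0,0.2],
    [0,0,0.5],
    [0,0,0.8],
    [0,0,1]
  ],
  "rot": [
    [0,0,0],
    [0,0,0],
    [0,0,0],
    [0,0,0],
    [0,0,0],
    [0,0,0],
    [0,0,0],
    [0,0,0],
    [0,0,0]
  ],
  "hand": [0.6,0.8,1,1,1,1,1,1,1]
}}

```text
time_s: 24.7
ee_pos: [433.0, 308.6, 205.5]
ee_rot: [179.9, 0.2, -179.8]
force: [1.4, -0.6, 0.5]
gripper_width: 91.1
gripper_force: 0.0
```

Call:
{"name": "apply_moves", "arguments": {
  "delta_pos": [
    [0.3,0.01,0],
    [0.6,0.02,0],
    [0.9,0.03,0],
    [0.9,0.03,0],
    [0.9,0.03,0]
  ],
  "rot": [
    [0,0,0],
    [0,0,0],
    [0,0,0],
    [0,0,0],
    [0,0,0]
  ],
  "hand": [1,1,1,1,1]
}}

```text
time_s: 25.12
ee_pos: [541.3, 311.2, 201.2]
ee_rot: [-180.0, -0.1, -179.9]
force: [0.4, -1.1, -0.1]
gripper_width: 91.4
gripper_force: 0.0
```

```bash
python3 - <<'E'
from h import *
np.set_printoptions(precision=1,suppress=True)
st=env.state();e=st["ee_pos"];print(e,st["force"])
s=shot("side");t=shot("top")
for n,p in(("s",s),("t",t)):
    for q in("reamer","scraper","rack_hole0"): print(n,q,[(round(x["score"],2),onz(p,x["position"],80)) for x in spotter.landmark_of(p,q)[:2]])
# collar from first pictures: masks on old frame not possible; use the trace now
for d in spotter.trace(s,"scraper")[:2]:
    ys,xs=np.nonzero(d["mask"]); r=ys.max()-8; w=xs[abs(ys-r)<=3]; print("mask cols",[ (r0,xs[ys==r0].min(),xs[ys==r0].max()) for r0 in range(ys.min(),ys.max()+1,4)],d["score"])
for X in (590,592.5,595): print(X,proj(s,[X,312.5,95]),proj(s,[X,312.5,110]))
E
```

```text
[541.3 311.2 201.2] [ 0.4 -1.1 -0.1]
s reamer [(0.59, array([419.3, 313.2,  80. ])), (0.23, array([604.6,  80.8,  80. ]))]
s scraper [(0.88, array([593.1, 324. ,  80. ]))]
s rack_hole0 [(0.72, array([424.7, 302. ,  80. ]))]
t reamer [(0.6, array([ 739.5, -276.2,   80. ])), (0.57, array([430.5, 307.5,  80. ]))]
t scraper [(0.49, array([601.2, 322. ,  80. ]))]
t rack_hole0 [(0.61, array([432.4, 307.3,  80. ])), (0.18, array([499.4, 290.6,  80. ]))]
mask cols [(102, np.int64(277), np.int64(282)), (106, np.int64(271), np.int64(286)), (110, np.int64(271), np.int64(287)), (114, np.int64(271), np.int64(287)), (118, np.int64(270), np.int64(287)), (122, np.int64(271), np.int64(287)), (126, np.int64(274), np.int64(284))] 0.71
590 [278.3 118.7] [278.3 114.4]
592.5 [279.2 118.6] [279.2 114.3]
595 [280.  118.4] [280.  114.1]
```

Call:
{"name": "apply_moves", "arguments": {
  "delta_pos": [
    [0.3,0.012,0],
    [0.43,0.012,0],
    [0.43,0.012,0],
    [0.43,0.012,0]
  ],
  "rot": [
    [0,0,0],
    [0,0,0],
    [0,0,0],
    [0,0,0]
  ],
  "hand": [1,1,1,1]
}}

```text
time_s: 25.9
ee_pos: [591.6, 312.9, 202.0]
ee_rot: [-180.0, -0.1, -179.9]
force: [0.0, 0.7, -0.3]
gripper_width: 90.8
gripper_force: 0.0
```

Call:
{"name": "apply_moves", "arguments": {
  "delta_pos": [
    [0,0,-0.25],
    [0,0,-0.5],
    [0,0,-0.7],
    [0,0,-0.85],
    [0,0,-0.96],
    [0,0,-0.96],
    [0,0,-0.96]
  ],
  "rot": [
    [0,0,0],
    [0,0,0],
    [0,0,0],
    [0,0,0],
    [0,0,0],
    [0,0,0],
    [0,0,0]
  ],
  "hand": [1,1,1,1,1,1,1]
}}

```text
time_s: 26.48
ee_pos: [590.6, 313.0, 87.1]
ee_rot: [-180.0, -0.1, -179.8]
force: [1.0, 0.3, 0.6]
gripper_width: 91.1
gripper_force: 0.0
```

Call:
{"name": "apply_moves", "arguments": {
  "delta_pos": [
    [0.015,0,-0.028],
    [0.015,0,-0.028],
    [0.015,0,-0.028],
    [0.015,0,-0.028],
    [0.015,0,-0.028],
    [0.015,0,-0.028],
    [0.015,0,-0.028],
    [0.015,0,-0.028],
    [0.015,0,-0.028]
  ],
  "rot": [
    [0,0,0],
    [0,0,0],
    [0,0,0],
    [0,0,0],
    [0,0,0],
    [0,0,0],
    [0,0,0],
    [0,0,0],
    [0,0,0]
  ],
  "hand": [1,0.6,0.6,0.3,0.3,0.3,0.3,0.3,0.3],
  "newtons": 45
}}

```text
time_s: 27.23
ee_pos: [593.7, 313.2, 84.0]
ee_rot: [180.0, 0.0, -179.8]
force: [-0.0, 1.3, 1.2]
gripper_width: 46.1
gripper_force: 45.0
```

Call:
{"name": "apply_moves", "arguments": {
  "delta_pos": [
    [0,0,0.2],
    [0,0,0.45],
    [0,0,0.7],
    [0,0,1]
  ],
  "rot": [
    [0,0,0],
    [0,0,0],
    [0,0,0],
    [0,0,0]
  ],
  "hand": [0.3,0.3,0.3,0.3]
}}

```text
time_s: 27.57
ee_pos: [592.2, 312.2, 202.5]
ee_rot: [-179.9, -0.3, -179.8]
force: [0.9, 0.8, -3.3]
gripper_width: 46.3
gripper_force: 45.0
```

Call:
{"name": "apply_moves", "arguments": {
  "delta_pos": [
    [0,-0.2,0.25],
    [0,-0.45,0.5],
    [-0.03,-0.7,0.5],
    [-0.05,-1,0.5]
  ],
  "rot": [
    [0,0,0],
    [0,0,0],
    [0,0,0],
    [0,0,0]
  ],
  "hand": [0.3,0.3,0.3,0.3]
}}

```text
time_s: 27.9
ee_pos: [587.9, 192.9, 265.5]
ee_rot: [179.9, 0.2, -179.7]
force: [0.2, -0.7, -3.5]
gripper_width: 46.7
gripper_force: 45.0
```

Call:
{"name": "apply_moves", "arguments": {
  "delta_pos": [
    [-0.02,-0.3,0],
    [-0.03,-0.6,0],
    [-0.05,-0.9,0]
  ],
  "rot": [
    [0,0,0],
    [0,0,0],
    [0,0,0]
  ],
  "hand": [0.3,0.3,0.3]
}}

```text
time_s: 28.15
ee_pos: [580.7, 83.3, 262.9]
ee_rot: [-180.0, -0.1, -179.8]
force: [0.6, -0.4, -3.0]
gripper_width: 46.8
gripper_force: 45.0
```

Call:
{"name": "apply_moves", "arguments": {
  "delta_pos": [
    [-0.02,-0.3,0],
    [-0.03,-0.6,0],
    [-0.04,-0.8,0],
    [-0.04,-0.8,0],
    [-0.04,-0.8,0]
  ],
  "rot": [
    [0,0,0],
    [0,0,0],
    [0,0,0],
    [0,0,0],
    [0,0,0]
  ],
  "hand": [0.3,0.3,0.3,0.3,0.3]
}}

```text
time_s: 28.57
ee_pos: [576.2, -12.2, 263.0]
ee_rot: [180.0, -0.1, 180.0]
force: [-0.5, 0.7, -3.7]
gripper_width: 46.4
gripper_force: 45.0
```

Call:
{"name": "apply_moves", "arguments": {
  "delta_pos": [
    [0.008,0,-0.1],
    [0.008,0,-0.2],
    [0.008,0,-0.3],
    [0.008,0,-0.32],
    [0.008,0,-0.32]
  ],
  "rot": [
    [0,0,0],
    [0,0,0],
    [0,0,0],
    [0,0,0],
    [0,0,0]
  ],
  "hand": [0.3,0.3,0.3,0.3,0.3]
}}

```text
time_s: 28.98
ee_pos: [577.0, -9.9, 224.1]
ee_rot: [180.0, -0.2, -179.8]
force: [0.0, 0.3, -3.2]
gripper_width: 46.5
gripper_force: 45.0
```

Call:
{"name": "apply_moves", "arguments": {
  "delta_pos": [
    [0,0,-0.04],
    [0,0,-0.08],
    [0,0,-0.12],
    [0,0,-0.12]
  ],
  "rot": [
    [0,0,0],
    [0,0,0],
    [0,0,0],
    [0,0,0]
  ],
  "hand": [0.3,0.3,0.3,0.3]
}}

```text
time_s: 29.32
ee_pos: [577.2, -10.8, 210.0]
ee_rot: [180.0, -0.1, -179.8]
force: [-1.0, -1.8, -3.0]
gripper_width: 46.3
gripper_force: 45.0
```

Call:
{"name": "apply_moves", "arguments": {
  "delta_pos": [
    [0,-0.01,-0.03],
    [0,-0.01,-0.06],
    [0,-0.01,-0.085],
    [0,-0.01,-0.085]
  ],
  "rot": [
    [0,0,0],
    [0,0,0],
    [0,0,0],
    [0,0,0]
  ],
  "hand": [0.3,0.3,0.3,0.3]
}}

```text
time_s: 29.65
ee_pos: [578.0, -11.8, 200.7]
ee_rot: [179.9, 0.0, -179.9]
force: [0.6, 1.8, -3.1]
gripper_width: 46.7
gripper_force: 45.0
```

Call:
{"name": "apply_moves", "arguments": {
  "delta_pos": [
    [0,0,-0.03],
    [0,0,-0.05],
    [0,0,-0.055],
    [0,0,-0.058],
    [0,0,-0.06],
    [0,0,-0.062],
    [0,0,-0.064],
    [0,0,-0.066],
    [0,0,-0.068],
    [0,0,-0.07]
  ],
  "rot": [
    [0,0,-0.08],
    [0,0,-0.16],
    [0,0,-0.24],
    [0,0,-0.32],
    [0,0,-0.4],
    [0,0,-0.48],
    [0,0,-0.56],
    [0,0,-0.64],
    [0,0,-0.72],
    [0,0,-0.8]
  ],
  "hand": [0.3,0.3,0.3,0.3,0.3,0.3,0.3,0.3,0.3,0.3]
}}

```text
time_s: 30.48
ee_pos: [577.0, -12.9, 192.6]
ee_rot: [-179.9, 0.0, 111.1]
force: [-2.3, -2.2, -0.1]
gripper_width: 46.0
gripper_force: 45.0
```

Call:
{"name": "apply_moves", "arguments": {
  "delta_pos": [
    [0,0,-0.003],
    [0,0,-0.006],
    [0,0,-0.009],
    [0,0,-0.012],
    [0,0,-0.015],
    [0,0,-0.018],
    [0,0,-0.021],
    [0,0,-0.024],
    [0,0,-0.025],
    [0,0,-0.025]
  ],
  "rot": [
    [0,0,0.08],
    [0,0,0.16],
    [0,0,0.24],
    [0,0,0.32],
    [0,0,0.4],
    [0,0,0.48],
    [0,0,0.56],
    [0,0,0.64],
    [0,0,0.72],
    [0,0,0.8]
  ],
  "hand": [0.3,0.3,0.3,0.3,0.3,0.3,0.3,0.3,0.3,0.3]
}}

```text
time_s: 31.32
ee_pos: [578.1, -11.7, 190.6]
ee_rot: [179.9, 0.1, -179.5]
force: [-0.8, 3.0, 2.4]
gripper_width: 46.5
gripper_force: 45.0
```

Call:
{"name": "apply_moves", "arguments": {
  "delta_pos": [
    [0,0,-0.003],
    [0,0,-0.006],
    [0,0,-0.009],
    [0,0,-0.012],
    [0,0,-0.015],
    [0,0,-0.018],
    [0,0,-0.02],
    [0,0,-0.021],
    [0,0,-0.022],
    [0,0,-0.022]
  ],
  "rot": [
    [0,0,-0.08],
    [0,0,-0.16],
    [0,0,-0.24],
    [0,0,-0.32],
    [0,0,-0.4],
    [0,0,-0.48],
    [0,0,-0.56],
    [0,0,-0.64],
    [0,0,-0.72],
    [0,0,-0.8]
  ],
  "hand": [0.3,0.3,0.3,0.3,0.3,0.3,0.3,0.3,0.3,0.3]
}}

```text
time_s: 32.15
ee_pos: [577.1, -12.9, 188.5]
ee_rot: [-180.0, 0.1, 111.1]
force: [-3.8, -1.3, 7.1]
gripper_width: 46.4
gripper_force: 45.0
```

Call:
{"name": "apply_moves", "arguments": {
  "delta_pos": [
    [0,0,-0.002],
    [0,0,-0.003],
    [0,0,-0.004],
    [0,0,-0.005],
    [0,0,-0.006],
    [0,0,-0.007],
    [0,0,-0.008],
    [0,0,-0.009],
    [0,0,-0.01],
    [0,0,-0.01]
  ],
  "rot": [
    [0,0,0.08],
    [0,0,0.16],
    [0,0,0.24],
    [0,0,0.32],
    [0,0,0.4],
    [0,0,0.48],
    [0,0,0.56],
    [0,0,0.64],
    [0,0,0.72],
    [0,0,0.8]
  ],
  "hand": [0.3,0.3,0.3,0.3,0.3,0.3,0.3,0.3,0.3,0.3]
}}

```text
time_s: 32.98
ee_pos: [578.2, -11.7, 187.6]
ee_rot: [179.9, 0.1, -179.6]
force: [-2.2, 2.8, 6.8]
gripper_width: 46.3
gripper_force: 45.0
```

Call:
{"name": "apply_moves", "arguments": {
  "delta_pos": [
    [0,0,-0.001],
    [0,0,-0.002],
    [0,0,-0.003],
    [0,0,-0.004],
    [0,0,-0.005],
    [0,0,-0.006],
    [0,0,-0.006],
    [0,0,-0.007],
    [0,0,-0.007],
    [0,0,-0.007]
  ],
  "rot": [
    [0,0,-0.08],
    [0,0,-0.16],
    [0,0,-0.24],
    [0,0,-0.32],
    [0,0,-0.4],
    [0,0,-0.48],
    [0,0,-0.56],
    [0,0,-0.64],
    [0,0,-0.72],
    [0,0,-0.8]
  ],
  "hand": [0.3,0.3,0.3,0.3,0.3,0.3,0.3,0.3,0.3,0.3]
}}

```text
time_s: 33.82
ee_pos: [577.2, -12.9, 187.1]
ee_rot: [-180.0, 0.1, 111.1]
force: [-5.6, -0.5, 9.8]
gripper_width: 46.4
gripper_force: 45.0
```

Call:
{"name": "apply_moves", "arguments": {
  "delta_pos": [
    [0,0,-0.001],
    [0,0,-0.001],
    [0,0,-0.001],
    [0,0,-0.001],
    [0,0,-0.001],
    [0,0,-0.001],
    [0,0,-0.001],
    [0,0,-0.001],
    [0,0,-0.001],
    [0,0,-0.001]
  ],
  "rot": [
    [0,0,0.08],
    [0,0,0.16],
    [0,0,0.24],
    [0,0,0.32],
    [0,0,0.4],
    [0,0,0.48],
    [0,0,0.56],
    [0,0,0.64],
    [0,0,0.72],
    [0,0,0.8]
  ],
  "hand": [0.3,0.3,0.3,0.3,0.3,0.3,0.3,0.3,0.3,0.3]
}}

```text
time_s: 34.65
ee_pos: [578.2, -11.6, 187.2]
ee_rot: [179.9, 0.2, -179.6]
force: [-2.9, 3.0, 8.4]
gripper_width: 46.4
gripper_force: 45.0
```

Call:
{"name": "apply_moves", "arguments": {
  "delta_pos": [
    [0,0,0.003],
    [0,0,0.003],
    [0,0,0.003],
    [0,0,0.003],
    [0,0,0.003],
    [0,0,0.003],
    [0,0,0.3],
    [0,0,0.6],
    [0,0,0.95],
    [0,0,0.95]
  ],
  "rot": [
    [0,0,0],
    [0,0,0],
    [0,0,0],
    [0,0,0],
    [0,0,0],
    [0,0,0],
    [0,0,0],
    [0,0,0],
    [0,0,0],
    [0,0,0]
  ],
  "hand": [0.6,0.8,1,1,1,1,1,1,1,1]
}}

```text
time_s: 35.48
ee_pos: [581.2, -12.4, 307.2]
ee_rot: [-180.0, 0.9, -179.9]
force: [0.1, 0.4, 0.9]
gripper_width: 91.1
gripper_force: 0.0
```

Call:
{"name": "apply_moves", "arguments": {
  "delta_pos": [
    [-0.2,0.2,0],
    [-0.5,0.5,0],
    [-0.8,0.8,0],
    [-1,1,0],
    [-1,1,0],
    [-1,1,0]
  ],
  "rot": [
    [0,0,0],
    [0,0,0],
    [0,0,0],
    [0,0,0],
    [0,0,0],
    [0,0,0]
  ],
  "hand": [1,1,1,1,1,1]
}}

```text
time_s: 35.98
ee_pos: [455.9, 109.3, 299.1]
ee_rot: [180.0, 0.0, -179.7]
force: [0.5, -0.4, -0.1]
gripper_width: 91.5
gripper_force: 0.0
```

```bash
python3 - <<'E'
from h import *
s=shot("side");t=shot("top")
a=cv2.resize(s["pixels"][80:320,190:390,::-1],None,fx=2,fy=2,interpolation=2);b=cv2.resize(t["pixels"][100:340,140:340,::-1],None,fx=2,fy=2,interpolation=2)
cv2.imwrite("pics/end.png",np.hstack([a,b]))
np.set_printoptions(precision=1,suppress=True)
for n,p in(("s",s),("t",t)):
    for q in("reamer","scraper"): print(n,q,[(round(x["score"],2),np.array(x["position"]),onz(p,x["position"],80 if q=="reamer" else 184)) for x in spotter.landmark_of(p,q)[:2]])
print(proj(s,[576.8,-12.5,184]))
E
```

```text
s reamer [(0.64, array([219.9, 131.9]), array([426.3, 318.1,  80. ]))]
s scraper [(0.74, array([308.6, 181.5]), array([570.9, -15.2, 184. ])), (0.69, array([250.4, 126.2]), array([489.2, 198.5, 184. ]))]
t reamer [(0.43, array([169.1, 238.8]), array([433.1, 301.8,  80. ]))]
t scraper [(0.85, array([282.5, 178. ]), array([575.5,  -8.9, 184. ]))]
[310.8 180.1]
```

View pics/end.png

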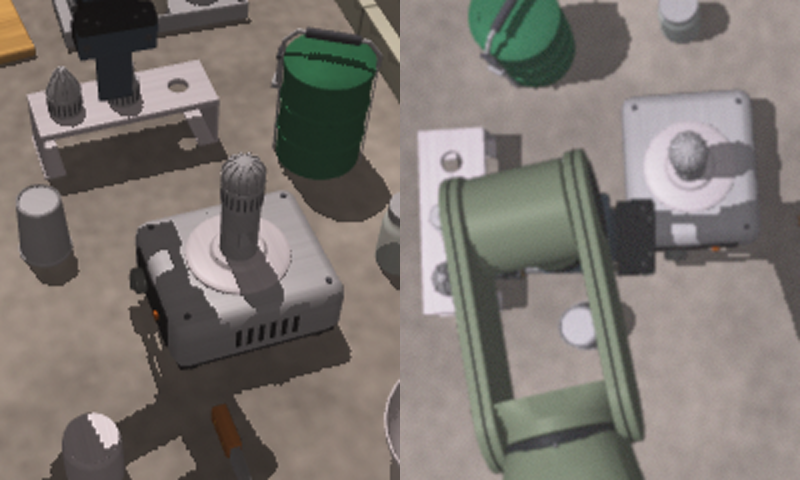

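The end pictures show the scraper seated and upright in the spindle (side crop 240,190), the reamer standing in the end hole (65,95), and the key on the ledge. I'll hand in.

```bash
python3 -c "
from h import *
print(env.state()['qvel']); print(env.job_done())"
```

```text
[ 0.03713705 -0.01616679  0.10870002  0.20688368  0.12304669  0.11783334]
the job is handed in; nothing more can be done
None
```

I handed the job in at about 36 s. My measurements and the last pictures show the scraper home in the spindle, the reamer standing in the rack's empty hole, and the key lying on the ledge; hand-in returned no verdict.

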